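# Drive a stuck pin out of a clamped hinge

### The arm

A 6-joint arm with a two-finger parallel gripper is mounted at the origin on the work surface. World frame = base frame: x ahead of the robot, y to its left, z up, the work surface at z = 0. Lengths are in m, angles in degrees, forces in N, time in s.
With the tool pointing down it reaches from about 0.25 to 0.725 m from the base axis. Payload 9.7 kg.
Tool frame: the origin (TCP) lies midway between the tips of the shut fingers; the grasp point (between the pads) lies bot.hold_point_z behind it (bot.hold_point_z is the distance from the TCP to the grasp point, in m); z points along the fingers, y is the line along which they close (so a half turn about z gives the same grasp; the last joint's range is limited). The gripper opens to 85 mm and grips with 20 to 120 N. Pads are 22 mm wide; open, the fingers measure 114 mm over their backs; the gripper's body (76 mm by 85 mm) begins 54 mm behind the grasp point. The pads swing forward as they close: fully open they stand 13 mm farther back than shut.
Start: joints at [71.333, 4.979, 10.078, 95.1, 0, 90], TCP at [0.176, 0.521, 0.231] pointing down, gripper open.
Joint ranges: [-179.16, 179.16], [-48.56, 103.87], [-65.8, 70.77], [-126.05, 130.52], [-82.76, 87.17], [-180, 180]. Speed limits (degrees/s): [127.2, 127.2, 147.25, 180, 180, 180].

### API

Orientations are given as [roll, pitch, yaw] about the fixed x, y, z axes, in that order (R = Rz(yaw) Ry(pitch) Rx(roll)).
In Python, from workcell import bot, camera, camera_model, ticket gives the robot as it stands.
- The arm moves only by the tool send_rows, never from a script. Its argument "targets" is text: rows parted by semicolons, each of 5 numbers parted by spaces: the shift along the tool's x, y, z in mm, then the turn about the tool's z in degrees, then the closure in counts, from 0 (fully open) to 255 (shut). A call has 1 to 20 rows; each row is the pose to reach, as a shift and turn from the pose commanded when the call began, along the tool's axes at that moment; what a row does not reach only later rows make up. A row lasts 1/8 s, in which the tool goes at most 62.5 mm and 10.7 degrees, less where a joint would pass 70% of its speed; a pose out of reach is approached as far as the arm can. A call with a gripper value outside its range is refused whole. The fingers move at their own pace and stop on an object; "newtons" is the grip in N (left out, the last holds). Time passes only in rows, so rows that repeat a pose let the fingers close. It gives the time, the measured TCP pose, the force, the opening and the grip force at its end, in the units of the state.
- bot.get_obs(): the state, without advancing time (a new reading comes with each control period).
- camera(name): name is "side" or "top"; returns the picture (400x640x3 uint8, blue, green, red); there is no depth.
- camera_model(name): a dict with "K" (3x3 intrinsics, pixels), "dist_coeffs" ([k1, k2, p1, p2, k3] as OpenCV has them; the pictures are not rectified), "pose" (4x4, takes a point from camera to world coordinates). Camera axes: x right, y down, z forward; pixel columns grow to the right and rows downward; lengths in m; the calibration is good to about 2 mm. A picture is of the moment at which its call begins. camera_model takes no time and is no camera call.
- ticket.job_done(): hands the job in; it is judged then, once.
The state is a dict: "time": time; "q": joint angles; "qd": joint speeds; "joint_efforts": joint torques, N m; "ee_pos": TCP position; "tcp_rot": TCP orientation; "wrist_force": force on the tool from outside, world axes, zero at the start; "torque": the same for the moment, N m; "opening": finger opening in m; "grasp_force": force on a finger pad.
Only numpy, scipy, OpenCV 4.12 (cv2) and the standard library are available. Lean on these libraries where they do the work, as an engineer would, in place of code of your own. Each camera call takes 0.05 s, during which the arm holds its last target. There are 200 camera calls.

### The job

The pin that holds back the hinge's red-ended spring bolt is stuck: take the orange flat-ended drift punch from the rack, set it through the top hole of the hinge and press the pin right out downwards until it drops and the bolt springs in. Press steadily and not hard, on the pin and never hard on the hinge, so that the hinge does not slip down in its soft jaws. Then stand the drift back in its own hole in the rack, let it go, and leave everything else alone.

Things in the scene. Friction and masses are not known exactly. Their poses are not given: they have to be found in the camera images.
- vise_mid (a point): Middle of the vise's jaws, at the height of the flat top of the steel hinge block clamped there (44 mm along x, 60 mm along y, 34 mm high). x runs along the jaws, z up. The block is square to the jaws and centred across them, but its middle lies up to 10 mm to either side of this point along x: unmeasured, find its hole by feel or camera.
- hinge (a joint): How far the hinge block has slipped down in the soft jaws, in m: 0 at the start. It bears about 20 N of push and slips beyond that. In its middle a vertical hole, 11 mm wide, chamfered 1.5 mm, goes right through. The brass pin in it (10 mm shank, 34 mm long, wider hexagonal head at the bottom, put in from below) has its flat top 4 to 8 mm below the block's top.
- bolt (a joint): Spring bolt in the hinge, 8 mm square, red end out on the vise's +x side, 10 mm above the block's underside. In m: 0 while the pin holds it back, under 0.003 while the drift's shank blocks it, 0.008 sprung in across the hole. It cannot be pulled back. Its friction jams the pin, which slides at about 8 to 13 N and drops out once its top is about 28 mm below the block's top.
- vise: Fixed vise, base 130 x 150 mm, two black pillars with copper-lined soft jaws at its +y and -y sides, tops 98 mm up; screw and bar at +y. Origin under its centre, x along the jaws. Its blue catch tray takes the pin, 60 mm below the hinge block's underside, which is 72 mm up.
- drift_grip (a point): Drift punch to use, orange, 0.1 to 0.16 kg. Stands in one of the rack's holes, order varies. From below: 8 mm round flat-ended shank 62 mm long, collar 24 mm wide and 4 mm thick resting on the rack's top, grip 14 mm square and 60 mm long. This point: middle of the grip, 96 mm above the tip end, 30 mm above the collar; x and y square to the grip's flats.
- drift: The same drift punch; its origin is the centre of the flat tip end, z along the punch up to the grip.
- prick_grip (a point): Prick punch, green grip, pointed tip, otherwise built like the drift; middle of its grip. Bystander in the rack.
- starter_grip (a point): Starter punch, black grip, tapered tip, otherwise built like the drift; middle of its grip. Bystander in the rack.
- rack: Blue steel punch rack, fixed, 64 x 176 x 75 mm; origin under its centre, long side along its y. Three vertical through-holes 12 mm wide, 2 mm chamfer, at y = -56, 0, +56 mm, x = 0.
- oil: White oil bottle, 48 mm wide, 120 mm high; origin under its centre. Bystander.
- spray: Black spray can, 60 mm wide, 190 mm high; origin under its centre. Bystander.
- brush: Bench brush lying down; bystander.
- hammer: Hammer lying down; bystander.
- square: Steel angle block 70 x 50 x 87 mm; origin under its base. Bystander.
- dish: Red bowl 70 mm wide, 35 mm high; bystander.
Things that resemble listed ones, but are neither listed nor needed, are in the scene too. Leave any pink look-alike of the drift alone.

How it is judged (in metres and radians):
On the way, in this order (a step that is already met when the one before it is completed fails the run):
1. the drift punch is lifted clear of the rack (height (world z) of drift_grip above 0.16 m), for 0.1 s.
2. the pin is out: the spring bolt has sprung in, with the drift in hand (value of joint bolt above 0.006 m and height (world z) of drift_grip above 0.15 m), for 0.1 s.
At the end, for the whole second after the job is handed in: The pin has gone from the hinge, so that the bolt has sprung in by more than 6 mm; the hinge has slipped less than 3 mm in the jaws; the drift stands upright (within 0.1 rad) in its own rack hole, within 10 mm of where it started, at rest and released (value of joint bolt above 0.006 m and value of joint hinge below 0.003 m and distance of drift_grip from where it was at the start of the episode below 0.01 m and angle between drift_grip's own z axis and vertical below 0.1 rad and linear speed of drift below 0.02 m/s); the robot touches nothing.
It fails at once if the hinge block slips more than 3 mm down in the soft jaws (value of joint hinge above 0.003 m).
It fails at once if either of the other punches is disturbed (distance of any of prick_grip, starter_grip from where it was at the start of the episode above 0.015 m).
It fails at once if anything else on the bench is shifted by more than 30 mm (distance of any of oil, spray, brush, hammer, square, dish from where it was at the start of the episode above 0.03 m).
It fails at once if the drift punch is dropped or laid over (angle between drift's own z axis and vertical above 0.6 rad).
It also fails if it takes over 70 s, if anything falls off the work surface, if the arm or the gripper's body presses on something with over 40 N, if the wrist force passes 120 N, or if a joint passes its speed limit or range.

## Working session

There is one attempt and no reset: what is moved stays moved. The work goes in short steps, Python scripts to look and compute and a tool call to move; the robot and the scene stay as the last step left them, time stands still between calls to the robot, and variables do not carry over. Pictures are saved under pics/ and viewed, at most 10 in all, crops included, and the job is handed in when it is done.

Besides the shell and the picture viewer there is one more tool, called after "Emit:" as a command line: name --argument value ..., lists and objects as JSON in quotes. send_rows: Moves the arm, as the interface text tells. Its arguments: {"type":"object","properties":{"targets":{"type":"string"},"newtons":{"type":"number"}},"required":["targets"]}

```bash
mkdir -p pics; ls; python3 - <<'E'
from workcell import bot,camera,camera_model
import cv2,numpy as np
o=bot.get_obs();print(o,bot.hold_point_z)
for n in("side","top"):
    cv2.imwrite(f"pics/{n}0.png",camera(n)); m=camera_model(n); print(n,m)
E
```

```text
pics
{'time': 0.0, 'q': array([7.13314786e+01, 5.01034898e+00, 1.00323735e+01, 9.51000267e+01,
       3.51150040e-04, 8.99991090e+01]), 'qd': array([ 0.0727502 , -0.08921865, -0.07392988, -0.0420339 , -0.07494611,
       -0.11930721]), 'joint_efforts': array([ 1.94636509e-04, -5.20406878e+01,  4.64783370e+01,  1.72540691e-02,
       -1.98312210e-05, -3.05550384e-05]), 'ee_pos': array([0.17597034, 0.5208295 , 0.23057165]), 'tcp_rot': array([-1.79921998e+02, -3.52362740e-04,  1.61332369e+02]), 'wrist_force': array([0.94499223, 0.75862368, 0.06685012]), 'torque': array([-0.00270664,  0.04064062,  0.00886246]), 'grasp_force': 0.0, 'opening': 0.085249633453228} 0.0187
side {'K': array([[407.05926721,   0.        , 321.53849516],
       [  0.        , 407.05926721, 202.17382982],
       [  0.        ,   0.        ,   1.        ]]), 'dist_coeffs': array([-0.04650485,  0.        ,  0.        ,  0.        ,  0.        ]), 'pose': array([[-0.90466458, -0.30529637,  0.29728122,  0.16786135],
       [-0.42592212,  0.62634512, -0.65290286,  0.7896267 ],
       [ 0.01312823, -0.71727674, -0.69666472,  0.91639142],
       [ 0.        ,  0.        ,  0.        ,  1.        ]])}
top {'K': array([[488.18568923,   0.        , 324.3962281 ],
       [  0.        , 488.18568923, 192.62706095],
       [  0.        ,   0.        ,   1.        ]]), 'dist_coeffs': array([-0.0076031,  0.       ,  0.       ,  0.       ,  0.       ]), 'pose': array([[ 0.01141989, -0.99619478,  0.08640335,  0.38050752],
       [-0.99983896, -0.01017983,  0.01477903, -0.0118147 ],
       [-0.01384322, -0.08655821, -0.99615061,  1.71470576],
       [ 0.        ,  0.        ,  0.        ,  1.        ]])}
```

View pics/side0.png

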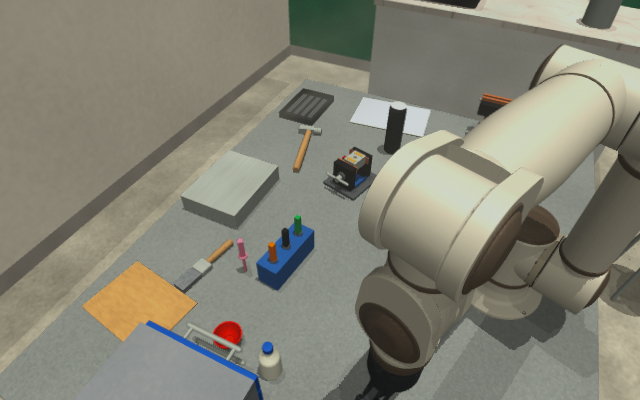

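View pics/top0.png

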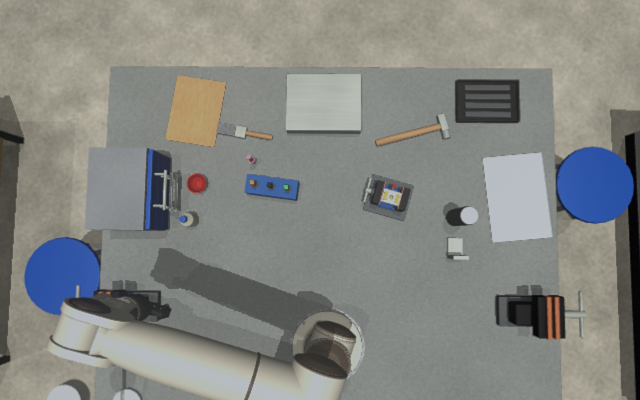

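```bash
cat > h.py <<'E'
import cv2,numpy as np
from workcell import camera_model
def ray(n,p):
    m=camera_model(n);u=cv2.undistortPoints(np.array([[p]],float),m["K"],m["dist_coeffs"])[0,0]
    return m["pose"][:3,3],m["pose"][:3,:3]@np.array([u[0],u[1],1])
def onz(n,p,z):
    c,d=ray(n,p);return c+d*(z-c[2])/d[2]
def tri(p1,p2):
    c,d=ray("side",p1);e,f=ray("top",p2)
    s=np.linalg.lstsq(np.c_[d,-f],e-c,rcond=None)[0]
    a,b=c+d*s[0],e+f*s[1];return (a+b)/2,np.linalg.norm(a-b)
def proj(n,P):
    m=camera_model(n);T=np.linalg.inv(m["pose"])
    return cv2.projectPoints(np.atleast_2d(P).astype(float),cv2.Rodrigues(T[:3,:3])[0],T[:3,3],m["K"],m["dist_coeffs"])[0][:,0]
def blobs(img,lo,hi,roi,amin=4):
    x0,y0,x1,y1=roi;h=cv2.cvtColor(img[y0:y1,x0:x1],cv2.COLOR_BGR2HSV)
    n,l,s,c=cv2.connectedComponentsWithStats(cv2.inRange(h,lo,hi))
    return [(s[i].tolist(),(c[i]+[x0,y0]).round(1).tolist()) for i in range(1,n) if s[i][4]>=amin],l,(x0,y0)
E
python3 - <<'E'
from h import *
s=cv2.imread("pics/side0.png");t=cv2.imread("pics/top0.png")
for n,i,r in(("side",s,(225,200,330,300)),("top",t,(235,145,310,210))):
    for c,lo,hi in(("orange",(5,150,90),(20,255,255)),("pink",(150,60,100),(175,255,255)),("green",(50,120,40),(80,255,255)),("blue",(100,130,40),(125,255,255))):
        b,l,o=blobs(i,lo,hi,r); print(n,c,b)
        if c=="blue":
            k=max(b,key=lambda q:q[0][4]); m=cv2.inRange(cv2.cvtColor(i[r[1]:r[3],r[0]:r[2]],cv2.COLOR_BGR2HSV),lo,hi)
            ct=max(cv2.findContours(m,0,2)[0],key=cv2.contourArea); print(cv2.minAreaRect(ct+np.array(o)))
for z in(.139,.109):print(onz("top",(253,183),z))
a=cv2.resize(t[165:225,355:420],None,fx=6,fy=6,interpolation=2)
b=cv2.resize(s[140:200,315:380],None,fx=6,fy=6,interpolation=2)
c=cv2.resize(s[205:295,232:322],(400,360),interpolation=2)[:200]
cc=cv2.resize(t[150:210,240:305],None,fx=6,fy=6,interpolation=2)[:200]
cv2.imwrite("pics/c1.png",np.vstack([np.hstack([a,b]),np.hstack([cc[:,:390],c[:,:390]])]))
E
```

```text
side orange [([43, 42, 9, 19, 114], [272.0, 251.0])]
side pink [([12, 38, 10, 33, 149], [241.8, 251.8])]
side green [([70, 15, 6, 19, 104], [297.5, 223.8])]
side blue [([32, 24, 57, 66, 1740], [285.8, 257.5])]
((285.7235412597656, 253.9058837890625), (33.0818977355957, 71.80398559570312), 40.60129928588867)
top orange []
top pink [([13, 12, 7, 6, 20], [251.4, 159.9])]
top green [([49, 40, 4, 4, 11], [285.3, 186.6])]
top blue [([10, 30, 53, 24, 776], [271.4, 186.6])]
((271.08636474609375, 186.3739776611328), (51.512306213378906, 18.616846084594727), 7.853313446044922)
[0.54623811 0.24417488 0.139     ]
[0.54939347 0.24904869 0.109     ]
```

View pics/c1.png

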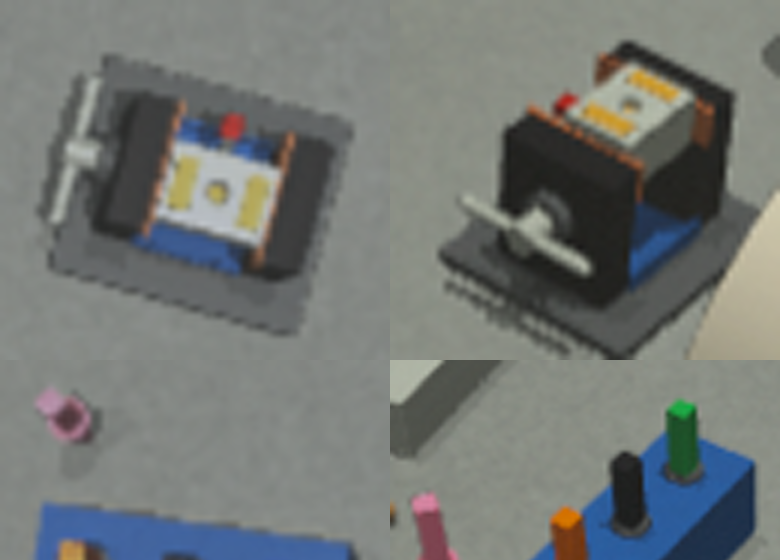

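```bash
python3 - <<'E'
from h import *
s=cv2.imread("pics/side0.png");t=cv2.imread("pics/top0.png")
r=(245,175,262,192);b,l,o=blobs(t,(3,70,60),(25,255,255),r);print(b)
# orange side: top end & bottom of grip
b,l,o=blobs(s,(3,120,60),(25,255,255),(260,235,282,270));print(b)
T=b[0][0]
# top-view candidates
print("grip mid from side centroid on z .109:",onz("side",b[0][1],.109))
print("hole top",onz("top",(390.8,196.4),.106),"hole side",onz("side",(354.9,156.9),.106),tri((354.9,156.9),(390.8,196.4)))
# rack rim top corners in top view
h=cv2.cvtColor(t,cv2.COLOR_BGR2HSV);m=cv2.inRange(h,(100,130,40),(125,255,255))[145:210,235:310]
ct=max(cv2.findContours(m,0,2)[0],key=cv2.contourArea)+np.array((235,145))
bx=cv2.boxPoints(cv2.minAreaRect(ct));
for p in bx:print(p,onz("top",p,.075))
# yellow strips on block top; black jaw tops
b,l,o=blobs(t,(18,80,60),(35,255,255),(380,185,405,210));print(b,[onz("top",q[1],.106) for q in b])
b,l,o=blobs(s,(12,110,60),(35,255,255),(343,145,370,170));print(b,[onz("side",q[1],.106) for q in b])
m=cv2.inRange(h,(0,0,0),(180,255,60))[175:215,360:420];n,l,st,c=cv2.connectedComponentsWithStats(m);print([(st[i].tolist(),c[i]+[360,175]) for i in range(1,n) if st[i][4]>20])
E
```

```text
[([5, 5, 7, 6, 30], [252.8, 182.7])]
[([8, 7, 9, 20, 122], [272.0, 251.0])]
grip mid from side centroid on z .109: [0.5495805  0.24846211 0.109     ]
hole top [ 0.5097847  -0.20723395  0.106     ] hole side [ 0.50618087 -0.20742626  0.106     ] (array([ 0.50815821, -0.20781348,  0.10534446]), np.float64(0.0035009167767734092))
[244.2999  192.07584] [0.52183438 0.28331005 0.075     ]
[246.84366 173.6336 ] [0.58469613 0.27627379 0.075     ]
[297.87283 180.67212] [0.56239093 0.10267098 0.075     ]
[295.32907 199.11435] [0.49978184 0.11024387 0.075     ]
[([3, 6, 5, 9, 27], [385.0, 195.0]), ([10, 11, 2, 3, 5], [390.6, 196.8]), ([15, 10, 4, 8, 25], [396.6, 198.5])] [array([ 0.51422397, -0.188118  ,  0.106     ]), array([ 0.50845382, -0.2065746 ,  0.106     ]), array([ 0.50303329, -0.22633246,  0.106     ])]
[([12, 7, 8, 5, 18], [358.4, 153.7]), ([4, 12, 8, 5, 19], [350.4, 159.3])] [array([ 0.50221976, -0.22829847,  0.106     ]), array([ 0.51451904, -0.18936383,  0.106     ])]
[([10, 6, 9, 24, 68], array([374.        , 194.51470588])), ([35, 23, 12, 14, 32], array([401.09375, 207.25   ]))]
```

Crop check: the orange, flat-gripped punch sits in the rack's +y hole (side 272,251). It could be confused with the pink look-alike (242,252, outside the rack), the black one (286,238) and the green one (297,224). I'm choosing the orange one: both views put it at (0.5495, 0.2485), which matches the rack's +56 mm hole. The hinge hole is at about (0.5085, -0.2075).

Emit:
send_rows --targets "-441 -138 41 78.6 0;-441 -138 41 78.6 0;-441 -138 41 78.6 0;-441 -138 41 78.6 0;-441 -138 41 78.6 0;-441 -138 41 78.6 0;-441 -138 41 78.6 0;-441 -138 41 78.6 0;-441 -138 41 78.6 0;-441 -138 41 78.6 0;-441 -138 41 78.6 0" --newtons 60

```text
time: 1.48
ee_pos: [0.549, 0.25, 0.1906]
tcp_rot: [180.0, -0.0, 82.8]
wrist_force: [0.2, -0.9, 0.0]
opening: 0.0858
grasp_force: 0.0
```

Emit:
send_rows --targets "0 0 30 0 0;0 0 60 0 0;0 0 80 0 0;0 0 99 0 0;0 0 99 0 0;0 0 99 0 0"

```text
time: 2.22
ee_pos: [0.5499, 0.2495, 0.0923]
tcp_rot: [179.9, -0.0, 82.8]
wrist_force: [0.3, -0.1, -0.2]
opening: 0.0859
grasp_force: 0.0
```

```bash
python3 - <<'E'
from workcell import bot,camera
import cv2,numpy as np
print(bot.get_obs()["ee_pos"])
s=camera("side");cv2.imwrite("pics/s1.png",s)
cv2.imwrite("pics/s1c.png",cv2.resize(s[185:305,220:340],None,fx=5,fy=5,interpolation=2))
E
```

```text
[0.54989692 0.24954527 0.09229364]
```

View pics/s1c.png

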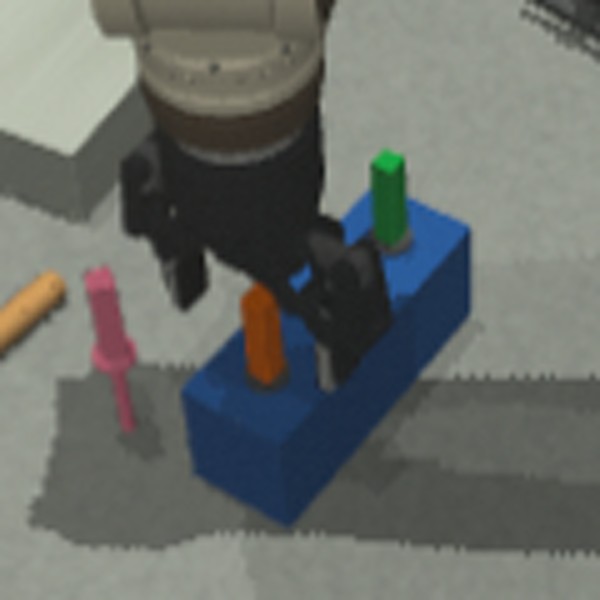

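The orange grip stands midway between the open fingers, which straddle the rack across its short side and are clear of the pink and black punches. Closing.

Emit:
send_rows --targets "0 0 0 0 255;0 0 0 0 255;0 0 0 0 255;0 0 0 0 255;0 0 0 0 255;0 0 0 0 255;0 0 0 0 255;0 0 0 0 255" --newtons 60

```text
time: 3.28
ee_pos: [0.5497, 0.2492, 0.0914]
tcp_rot: [180.0, -0.0, 82.7]
wrist_force: [-1.0, 0.5, 1.9]
opening: 0.0134
grasp_force: 58.8
```

Emit:
send_rows --targets "0 0 15 0 255;0 0 -15 0 255;0 0 -35 0 255;0 0 -60 0 255;0 0 -85 0 255;0 0 -110 0 255;0 0 -135 0 255;0 0 -152 0 255;0 0 -152 0 255;0 0 -152 0 255"

```text
time: 4.53
ee_pos: [0.5496, 0.2491, 0.2421]
tcp_rot: [-179.9, 0.0, 82.7]
wrist_force: [-0.2, 0.0, -2.0]
opening: 0.0132
grasp_force: 59.0
```

```bash
python3 - <<'E'
from h import *
from workcell import bot,camera
o=bot.get_obs();print(o["ee_pos"],o["tcp_rot"],o["wrist_force"],o["opening"])
s=camera("side");t=camera("top");cv2.imwrite("pics/s2.png",s);cv2.imwrite("pics/t2.png",t)
P=o["ee_pos"]+[0,0,.0187]
print(proj("side",[P,P-[0,0,.034],P-[0,0,.096]]))
b,l,q=blobs(s,(3,120,60),(25,255,255),(250,150,320,260));print(b)
cv2.imwrite("pics/s2c.png",cv2.resize(s[140:260,220:340],None,fx=4,fy=4,interpolation=2))
E
```

```text
[0.54957347 0.24910536 0.24206761] [-1.79938246e+02  4.16726368e-02  8.27299644e+01] [-0.17798712  0.00565768 -1.95673392] 0.013181278391849221
[[267.03495993 208.85984194]
 [268.20850429 219.16781994]
 [270.2108921  236.68853778]]
[([43, 0, 13, 21, 141], [298.8, 159.6]), ([12, 48, 6, 20, 60], [264.7, 207.7])]
```

View pics/s2c.png

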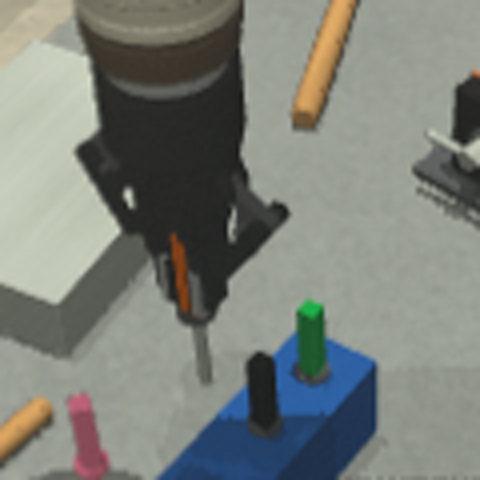

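Emit:
send_rows --targets "-30 1 0 0 255;-70 3 0 0 255;-110 4 0 0 255;-150 6 0 0 255;-190 7 0 0 255;-230 9 0 0 255;-270 10 0 0 255;-310 12 0 0 255;-350 13 0 0 255;-390 15 0 0 255;-425 16 0 0 255;-450 17 0 0 255;-458 17 10 0 255;-458 17 25 0 255;-458 17 35 0 255;-458 17 35 0 255;-458 17 35 0 255"

```text
time: 6.75
ee_pos: [0.5087, -0.2068, 0.2086]
tcp_rot: [180.0, 0.0, 82.8]
wrist_force: [-0.4, 0.2, -1.5]
opening: 0.0133
grasp_force: 59.0
```

```bash
python3 - <<'E'
from h import *
from workcell import bot,camera
o=bot.get_obs();print(o["ee_pos"],o["tcp_rot"],o["wrist_force"],o["opening"])
s=camera("side");t=camera("top");cv2.imwrite("pics/s3.png",s);cv2.imwrite("pics/t3.png",t)
P=o["ee_pos"]+[0,0,.0187]
print(proj("side",[P,P-[0,0,.034],P-[0,0,.096]]),proj("top",[P,P-[0,0,.096]]))
cv2.imwrite("pics/s3c.png",np.hstack([cv2.resize(s[110:190,315:395],None,fx=5,fy=5,interpolation=2),cv2.resize(t[160:240,350:430],None,fx=5,fy=5,interpolation=2)]))
E
```

```text
[ 0.50874784 -0.20680091  0.20864929] [1.79973141e+02 6.07715698e-03 8.27767987e+01] [-0.36763383  0.23489963 -1.46970339] 0.013260753210840148
[[356.81088986 125.0301771 ]
 [356.01481899 134.34850143]
 [354.63250848 150.48939997]] [[395.49404734 193.60191191]
 [391.61589233 196.10139714]]
```

View pics/s3c.png

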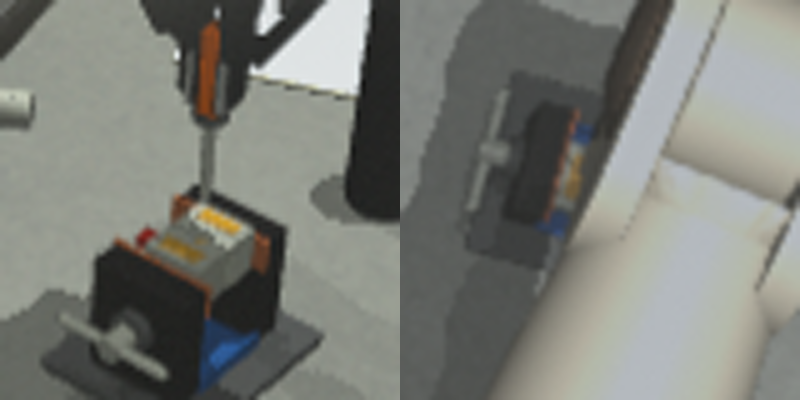

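```bash
python3 - <<'E'
from h import *
a=cv2.imread("pics/s0.png") if 0 else cv2.imread("pics/side0.png")
s=cv2.imread("pics/s3.png")
g=s.astype(int).sum(2)//3
print("cols 348-364");
for r in range(130,162):print(r,g[r,348:365])
E
```

```text
cols 348-364
130 [153 154 156 136 101  60  51  70  69  54  90  85  49  42  66 127 151]
131 [152 152 152 151 150  89  57  69  69  53  90  84  54  70 126 150 151]
132 [152 151 151 151 150  80  60  67  67  56  84  79  73 133 149 150 150]
133 [151 151 150 151 150 102  53  50  58  64  56  60  64 153 149 148 150]
134 [152 149 149 148 149 128  74  59  56  56  59  66  99 151 150 151 153]
135 [151 150 150 151 153 153 131  91  68  71  90 114 153 151 152 150 151]
136 [151 150 150 152 154 153 152 126  88  93 126 153 152 151 151 151 151]
137 [153 151 153 153 154 152 151 107  91  93 130 150 151 150 150 151 151]
138 [153 152 153 154 154 152 151 109  92  94 152 153 152 150 149 152 153]
139 [152 152 153 153 154 153 152 108  92  97 154 154 152 151 152 153 155]
140 [153 152 152 152 153 153 152  94  92  97 152 153 151 152 151 153 154]
141 [152 153 154 153 153 153 152  96  93 103 154 153 151 152 153 153 152]
142 [150 153 154 153 151 153 154  99  94 102 152 151 151 153 153 156 153]
143 [153 153 151 151 149 150 153  97  93 101 153 151 151 152 152 154 154]
144 [151 151 152 152 150 149 151  86  93 102 153 15
[... 580 characters left out ...]
8 154 143 106  85  52  42  42  43]
153 [145  87  76  95 112 164 136 148 134 138 138 155 144 105  83  52  42]
154 [139  91  96 107 113 106 160 169 145 149 134 136 139 155 142 108  77]
155 [117  95  95  95 106  91 108 160 162 172 138 141 132 134 142 162 134]
156 [102 105 105 103  94  95  96 101 110 160 158 152 130 128 146 156 143]
157 [ 93  96  99 102 104  96  93  94  99 101 166 168 161 146 149 142  97]
158 [ 88  84  85  96 100  99  94 101 100 104 154 156 171 161 115  89  89]
159 [107  91  89  89  86  98 100 102 103 105 105 106 154 119  88  89  89]
160 [112 110 107 100  85  82  86  95 102 106 104 101  91  85  84  90  88]
161 [ 94 108 112 107  89  85  88  91 100 103  95  88  84  91  90  90  88]
```

Emit:
send_rows --targets "0 0 6 0 255;0 0 12 0 255;0 0 17 0 255;0 0 20 0 255;0 0 20 0 255;0 0 20 0 255" --newtons 25

```text
time: 7.6
ee_pos: [0.5087, -0.2073, 0.1885]
tcp_rot: [180.0, 0.0, 82.7]
wrist_force: [0.3, -0.8, -1.1]
opening: 0.0134
grasp_force: 59.0
```

```bash
python3 - <<'E'
from h import *
from workcell import bot,camera
o=bot.get_obs();print(o["ee_pos"],o["wrist_force"],o["torque"],o["opening"])
s=camera("side");cv2.imwrite("pics/s4.png",s)
P=o["ee_pos"]+[0,0,.0187]
print(proj("side",[P-[0,0,.096]]),proj("side",[[.5085,-.2075,.106]]))
cv2.imwrite("pics/s4c.png",cv2.resize(s[130:180,330:380],None,fx=10,fy=10,interpolation=2))
E
```

```text
[ 0.50866885 -0.20732184  0.18847846] [ 0.34509515 -0.77280303 -1.13406888] [ 0.04378862 -0.01799471 -0.00358141] 0.01335433088976635
[[354.28393316 155.43467242]] [[354.24328878 156.69211492]]
```

View pics/s4c.png

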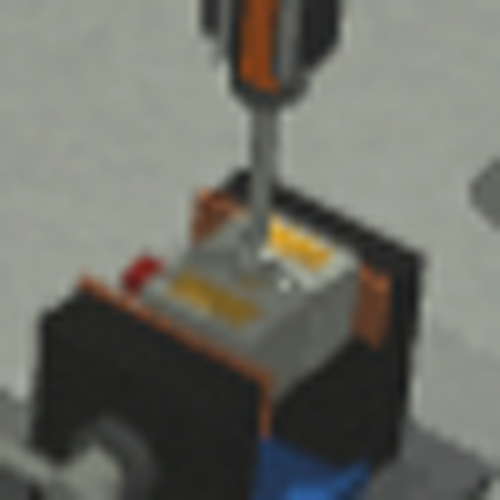

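```bash
python3 - <<'E'
from h import *
a=np.linspace(0,2*np.pi,73)
def ring(P,r):
    p=proj("side",[P+np.array([r*np.cos(t),r*np.sin(t),0]) for t in a]);return p.min(0).round(2),p.max(0).round(2)
for P in([.5087,-.2068,.2086],[.5087,-.2073,.1885]):
    P=np.array(P)+[0,0,.0187]
    print("tip",ring(P-[0,0,.096],.004),"collar bot",ring(P-[0,0,.034],.012),"collar top",ring(P-[0,0,.03],.012))
H=np.array([.5085,-.2075,.106]);print("hole",ring(H,.0055),"chamf",ring(H,.007))
print("px per mm: tool x",proj("side",[H+[.00127,.00992,0]])-proj("side",[H]),"tool y",proj("side",[H+[.00992,-.00127,0]])-proj("side",[H]),"z",proj("side",[H+[0,0,.01]])-proj("side",[H]), "(10mm)")
s=cv2.imread("pics/s4.png").astype(int).sum(2)//3;z=cv2.imread("pics/side0.png").astype(int).sum(2)//3
for r in range(136,164):print(r,s[r,349:363],z[r,349:363] if r>152 else "")
E
```

```text
tip (array([353.39, 149.75]), array([355.9 , 151.26])) collar bot (array([352.15, 132.15]), array([359.91, 136.62])) collar top (array([352.23, 131.07]), array([360.01, 135.54]))
tip (array([353.03, 154.67]), array([355.51, 156.19])) collar bot (array([351.79, 137.4 ]), array([359.47, 141.89])) collar top (array([351.87, 136.35]), array([359.57, 140.84]))
hole (array([352.55, 155.65]), array([355.94, 157.74])) chamf (array([352.08, 155.37]), array([356.41, 158.03]))
px per mm: tool x [[-1.51316772  1.59296298]] tool y [[-2.69005859 -1.04845414]] z [[ 0.21243288 -2.46560952]] (10mm)
136 [150 151 132 137  43  72  70  69  62  89  68  53  70 128] 
137 [152 153 154 153  53  67  68  70  64  85  69  85 128 151] 
138 [153 152 154 153  55  50  62  72  66  67  65  84 148 149] 
139 [151 153 153 154  98  57  53  53  56  53  67 112 151 152] 
140 [153 153 152 153 153  99  64  60  61  90 115 150 152 152] 
141 [152 153 153 153 153 152  93  83  89 154 153 152 153 154] 
142 [153 154 153 152 153 154  97  91 104 151 151 150 153 154] 
143 [152 152 152 150 150 153  96  92 103 154 151 151 153 153] 
144 [15
[... 1179 characters left out ...]
0  99  91  91  94 104 153 106 145 143 115] [134 140 158 167 153 155 147 142 173 174 176 175 164 118]
159 [101  89  85  86  98 100 101 104 106 106 106 102  92  87] [133 134 132 142 160 167 170 174 175 176 176 163 117  81]
160 [111 107  85  83  85  86  94 103 106 105 101  92  86  85] [139 148 136 135 135 142 155 168 176 170 159 116  79  79]
161 [109 111  95  89  84  87  89  98 103  95  88  83  91  89] [132 149 146 147 135 130 144 156 164 135 100  84  84  84]
162 [ 87  89  96  98  92  99 105 103  92  83  83  83  91  89] [ 80  95 133 148 144 139 175 163 119  78  84  84  84  83]
163 [ 81  82  87  91  97 103 103  91  83  83  83  83  90  89] [ 77  79  81  97 135 162 161 118  83  82  82  83  83  83]
```

The crop shows the tip bottom at (355.5,154.3) and the hole at (354.7,157.0). Comparing collar and tip, the drift sits about 5 mm high in the grip and leans about 3°, so I'm correcting sideways and then feeling downwards.

Emit:
send_rows --targets "2.5 -0.3 0 0 255;4.5 -0.5 0 0 255;4.5 -0.5 4 0 255;4.5 -0.5 8 0 255;4.5 -0.5 9 0 255;4.5 -0.5 9 0 255;4.5 -0.5 9 0 255" --newtons 40

```text
time: 8.52
ee_pos: [0.5087, -0.2028, 0.1794]
tcp_rot: [180.0, 0.0, 82.7]
wrist_force: [-0.6, -0.8, -0.8]
opening: 0.0131
grasp_force: 59.0
```

Emit:
send_rows --targets "0 0 1 0 255;0 0 2 0 255;0 0 2 0 255;0 0 2 0 255"

```text
time: 9.02
ee_pos: [0.5086, -0.2028, 0.1773]
tcp_rot: [-180.0, 0.0, 82.7]
wrist_force: [0.8, 0.0, -1.1]
opening: 0.0132
grasp_force: 59.0
```

Emit:
send_rows --targets "0 0 1 0 255;0 0 1 0 255;0 0 1 0 255"

```text
time: 9.4
ee_pos: [0.5087, -0.2028, 0.1763]
tcp_rot: [180.0, 0.0, 82.7]
wrist_force: [0.5, -0.9, -1.6]
opening: 0.013
grasp_force: 59.0
```

Emit:
send_rows --targets "0 0 0.5 0 255;0 0 1 0 255;0 0 1 0 255;0 0 1 0 255"

```text
time: 9.9
ee_pos: [0.5087, -0.2028, 0.1753]
tcp_rot: [180.0, 0.0, 82.7]
wrist_force: [-0.5, -1.2, -0.4]
opening: 0.0134
grasp_force: 59.0
```

Emit:
send_rows --targets "0 0 0.5 0 255;0 0 1 0 255;0 0 1 0 255;0 0 1 0 255"

```text
time: 10.4
ee_pos: [0.5086, -0.2028, 0.1742]
tcp_rot: [-180.0, 0.0, 82.7]
wrist_force: [-0.4, -0.9, -0.2]
opening: 0.013
grasp_force: 59.0
```

Emit:
send_rows --targets "0 0 0.5 0 255;0 0 1 0 255;0 0 1 0 255;0 0 1 0 255"

```text
time: 10.9
ee_pos: [0.5087, -0.2028, 0.1733]
tcp_rot: [180.0, 0.0, 82.7]
wrist_force: [-0.2, -2.0, -0.4]
opening: 0.0132
grasp_force: 59.1
```

Emit:
send_rows --targets "0 0 0.5 0 255;0 0 1 0 255;0 0 1 0 255;0 0 1 0 255"

```text
time: 11.4
ee_pos: [0.5087, -0.2028, 0.1725]
tcp_rot: [180.0, 0.0, 82.7]
wrist_force: [-0.7, -1.7, 1.9]
opening: 0.0132
grasp_force: 59.5
```

Emit:
send_rows --targets "0 0 0.5 0 255;0 0 1 0 255;0 0 1 0 255;0 0 1 0 255"

```text
time: 11.9
ee_pos: [0.5088, -0.2029, 0.1723]
tcp_rot: [179.9, 0.0, 82.7]
wrist_force: [-2.4, -0.4, 8.1]
opening: 0.0135
grasp_force: 60.3
```

Emit:
send_rows --targets "0 0 0.3 0 255;0 0 0.6 0 255;0 0 0.6 0 255;0 0 0.6 0 255"

```text
time: 12.4
ee_pos: [0.5089, -0.2028, 0.1722]
tcp_rot: [179.9, 0.0, 82.7]
wrist_force: [-2.5, -0.9, 11.4]
opening: 0.0132
grasp_force: 60.7
```

Emit:
send_rows --targets "0 0 0.3 0 255;0 0 0.6 0 255;0 0 0.6 0 255;0 0 0.6 0 255"

```text
time: 12.9
ee_pos: [0.5089, -0.2029, 0.1721]
tcp_rot: [179.9, 0.0, 82.7]
wrist_force: [-2.5, -1.7, 13.8]
opening: 0.0129
grasp_force: 61.1
```

```bash
python3 - <<'E'
from h import *
from workcell import bot,camera
o=bot.get_obs();print(o["ee_pos"],o["wrist_force"],o["torque"])
s=camera("side");cv2.imwrite("pics/s5.png",s)
a=np.linspace(0,2*np.pi,73);P=o["ee_pos"]+[0,0,.0187]
for d,r in((.034,.012),(.096,.004)):
    p=proj("side",[P-[0,0,d]+np.array([r*np.cos(t),r*np.sin(t),0]) for t in a]);print(p.min(0),p.max(0))
g=s.astype(int).sum(2)//3
for r in range(138,162):print(r,g[r,348:363])
cv2.imwrite("pics/s5c.png",cv2.resize(s[130:180,330:380],None,fx=10,fy=10,interpolation=2))
E
```

```text
[ 0.50894114 -0.20285168  0.17206302] [-2.51445938 -1.7194442  13.7994288 ] [-0.10608746  0.94544161  0.04457028]
[350.85235969 142.40126772] [358.48206783 146.93550907]
[352.11707103 159.42762189] [354.57796214 160.95900459]
138 [153 109  81  89  37  59  69  68  55  90  79  39  39  37  51]
139 [150 151 121  87  37  60  70  70  54  90  69  39  39  38  82]
140 [153 152 124  79  36  59  68  69  60  89  69  39  39  71 129]
141 [152 153 136 109  47  64  68  69  67  89  68  39  57 130 154]
142 [152 152 154 152  70  68  66  70  66  87  69  57 111 152 154]
143 [152 152 150 152  66  53  64  71  68  71  69  76 150 153 152]
144 [151 152 151 152 113  57  52  51  56  52  65  99 152 151 152]
145 [151 151 154 154 154 101  65  60  62  92 116 151 150 151 152]
146 [152 154 154 155 154 142  86  83  90 156 155 153 151 152 154]
147 [150 153 154 156 141  81  69  91  98 139 148 155 152 152 153]
148 [153 148 146 139  85  44  69  93  73  62 109 137 147 152 152]
149 [153 126 104  65  60  48  74  92  71  43  40  61 110 137 146]
150 [154 108  64  73  80  75  84  94  75  52  41  42  43  60 110]
151 [153 102  63  64  82 130  87  93  97 106  82  51  42  43  44]
152 [154  86  63  72 116 157  90  92 111 154 144 106  83  52  41]
153 [152  88  76  94 112  96  88  93 118 138 138 154 144 105  84]
154 [136  94  96 108 113  95  90  92 121 149 135 134 133 152 137]
155 [109  92  92  90 106  96  90  91 128 165 138 129 119 122 129]
156 [ 92  90  91  90  90  97  91  91  82 141 155 148 130 128 147]
157 [ 91  88  91  94  91  85  91  92  86  88 139 155 157 142 149]
158 [ 83  84  86  97  90  90  97  99  90  95  96 145 157 149 115]
159 [ 97  91  84  84  86  96 101 103 105 106 104 106 144 113  87]
160 [113 110  90  84  84  84  87  95 103 106 104 102  91  83  83]
161 [ 93 108  98  93  90  85  88  90  98 103  95  87  83  89  89]
```

View pics/s5c.png

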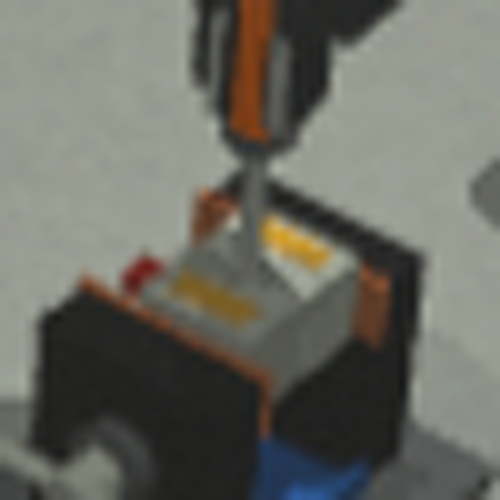

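The shank goes into the block surface at (355,158), where the hole is. The tip should show at row 159.4 but is hidden, so it is in the hole and on the pin. I'm relieving the side load and pressing on gently.

Emit:
send_rows --targets "0 -0.3 0 0 255;0 -0.6 0 0 255;0 -0.6 0 0 255;0 -0.6 0 0 255"

```text
time: 13.45
ee_pos: [0.5087, -0.2028, 0.1721]
tcp_rot: [179.8, 0.0, 82.7]
wrist_force: [-1.3, -0.2, 12.7]
opening: 0.0134
grasp_force: 60.9
```

Emit:
send_rows --targets "0 0 0.2 0 255;0 0 0.4 0 255;0 0 0.4 0 255;0 0 0.4 0 255"

```text
time: 13.95
ee_pos: [0.5087, -0.2029, 0.1717]
tcp_rot: [179.8, 0.0, 82.7]
wrist_force: [-0.9, -0.6, 13.1]
opening: 0.0128
grasp_force: 60.9
```

Emit:
send_rows --targets "0 0 0.3 0 255;0 0 0.6 0 255;0 0 0.9 0 255;0 0 1.2 0 255;0 0 1.2 0 255"

```text
time: 14.58
ee_pos: [0.5087, -0.2029, 0.1707]
tcp_rot: [179.8, 0.0, 82.7]
wrist_force: [-2.4, 0.0, 14.5]
opening: 0.0133
grasp_force: 61.1
```

Emit:
send_rows --targets "0 0 0.3 0 255;0 0 0.6 0 255;0 0 0.9 0 255;0 0 1.2 0 255;0 0 1.2 0 255"

```text
time: 15.2
ee_pos: [0.5087, -0.2029, 0.1694]
tcp_rot: [179.8, 0.0, 82.7]
wrist_force: [-1.1, -0.7, 13.5]
opening: 0.0133
grasp_force: 61.0
```

Emit:
send_rows --targets "0 0 0.4 0 255;0 0 0.8 0 255;0 0 1.2 0 255;0 0 1.6 0 255;0 0 2.0 0 255;0 0 2.4 0 255;0 0 2.8 0 255;0 0 3.2 0 255"

```text
time: 16.2
ee_pos: [0.5087, -0.2029, 0.1663]
tcp_rot: [179.8, 0.0, 82.7]
wrist_force: [-3.1, 0.7, 16.0]
opening: 0.0134
grasp_force: 61.1
```

```bash
python3 - <<'E'
from workcell import bot,camera
import cv2
o=bot.get_obs();print(o["ee_pos"],o["wrist_force"])
s=camera("side");cv2.imwrite("pics/s6.png",s);g=s.astype(int).sum(2)//3
p=cv2.imread("pics/s5.png").astype(int).sum(2)//3
for r in range(142,151):print(r,g[r,350:362],p[r,350:362])
# block top edges: column profile down through block front lower edge away from shank
for c in(362,366,347):print(c,g[150:172,c],p[150:172,c])
E
```

```text
[ 0.50869734 -0.20293777  0.16628227] [-3.07854673  0.67763021 15.95367331]
142 [128  88  46  61  68  68  67  88  65  38  47 110] [154 152  70  68  66  70  66  87  69  57 111 152]
143 [152 131  65  68  69  68  60  88  62  51  94 152] [150 152  66  53  64  71  68  71  69  76 150 153]
144 [152 151  51  64  65  66  68  81  77  77 151 150] [151 152 113  57  52  51  56  52  65  99 152 151]
145 [154 153  67  51  48  59  72  56  62  89 151 151] [154 154 154 101  65  60  62  92 116 151 150 151]
146 [155 154 116  53  55  53  53  68  92 133 151 152] [154 155 154 142  86  83  90 156 155 153 151 152]
147 [154 155 140  59  60  70  65  94 148 155 152 151] [154 156 141  81  69  91  98 139 148 155 152 152]
148 [147 139  86  42  67  92  74  62 110 137 147 151] [146 139  85  44  69  93  73  62 109 137 147 152]
149 [104  65  59  48  68  91  73  42  42  59 109 136] [104  65  60  48  74  92  71  43  40  61 110 137]
150 [63 74 80 75 75 92 77 51 42 41 42 62] [64 73 80 75 84 94 75 52 41 42 43 60]
362 [110  41  42  82 138 129 146 150 115  87  84  90  89  89  89  83  52  33
  32  32  33  30] [110  44  41  84 137 129 147 149 115  87  83  89  89  88  89  83  51  32
  31  33  31  33]
366 [154 148 112  40  42  39  58  83  65  63  63  63  63  59  38  32  32  32
  32  32  31  32] [154 148 111  43  42  43  59  84  64  64  64  65  63  57  37  32  31  34
  32  32  33  34]
347 [154 153 154 154 153 144 114  99  89  99 107  86  79  53  36  35  36  34
  36  36  32  33] [154 154 154 155 150 135 113  99  89  98 108  87  78  53  36  35  36  35
  35  36  33  34]
```

Emit:
send_rows --targets "0 -0.3 0 0 255;0 -0.6 0.2 0 255;0 -0.6 0.5 0 255;0 -0.6 0.8 0 255;0 -0.6 1.1 0 255;0 -0.6 1.4 0 255;0 -0.6 1.7 0 255;0 -0.6 2.0 0 255;0 -0.6 2.3 0 255;0 -0.6 2.6 0 255;0 -0.6 2.9 0 255"

```text
time: 17.62
ee_pos: [0.5084, -0.2029, 0.1637]
tcp_rot: [179.8, 0.1, 82.7]
wrist_force: [-1.7, -0.7, 15.3]
opening: 0.013
grasp_force: 61.2
```

Emit:
send_rows --targets "0 0 0.3 0 255;0 0 0.6 0 255;0 0 0.9 0 255;0 0 1.2 0 255;0 0 1.5 0 255;0 0 1.8 0 255;0 0 2.1 0 255;0 0 2.4 0 255;0 0 2.7 0 255;0 0 3.0 0 255"

```text
time: 18.88
ee_pos: [0.5084, -0.203, 0.1608]
tcp_rot: [179.7, 0.1, 82.7]
wrist_force: [-1.5, -0.4, 16.9]
opening: 0.0131
grasp_force: 61.3
```

Emit:
send_rows --targets "0 -0.4 0 0 255;0 -0.4 0.2 0 255;0 -0.4 0.4 0 255;0 -0.4 0.6 0 255;0 -0.4 0.8 0 255;0 -0.4 1.0 0 255;0 -0.4 1.2 0 255;0 -0.4 1.4 0 255;0 -0.4 1.6 0 255;0 -0.4 1.8 0 255"

```text
time: 20.12
ee_pos: [0.5083, -0.203, 0.1594]
tcp_rot: [179.7, 0.1, 82.7]
wrist_force: [-1.3, -1.9, 17.5]
opening: 0.0134
grasp_force: 61.6
```

```bash
python3 - <<'E'
from h import *
from workcell import bot,camera
o=bot.get_obs();print(o["ee_pos"],o["wrist_force"])
s=camera("side");cv2.imwrite("pics/s7.png",s);g=s.astype(int).sum(2)//3
p=cv2.imread("pics/s5.png").astype(int).sum(2)//3
for r in range(146,160):print(r,g[r,350:361])
for c in(362,366):print(c,g[150:172,c],p[150:172,c])
E
```

```text
[ 0.50830886 -0.20301242  0.15936657] [-1.29130496 -1.91327875 17.45077814]
146 [154 155  53  65  73  66  65  81  75 105 150]
147 [155 156  55  50  52  55  58  52  55 107 152]
148 [147 139  65  48  54  57  54  51  47 112 146]
149 [104  66  60  48  63  77  62  46  43  60 110]
150 [65 73 80 75 76 92 83 51 41 41 43]
151 [ 64  64  71 130  90  93 108 104  83  53  41]
152 [ 64  72  94 160  86  92 109 154 144 106  85]
153 [ 77  95 112 113  87  92 103 138 139 154 145]
154 [ 98 106 113 108  88  92 102 150 135 133 134]
155 [ 90  91 105  96  87  93  99 165 138 131 119]
156 [ 92  90  90  92  89  91  85 141 141 148 130]
157 [ 89  90  90  86  90  92  77  90  91 141 157]
158 [ 85  87  91  89  96  91  88  95  96  93 144]
159 [ 83  84  87  96 101  94  95 105 105  97  93]
362 [110  42  42  82 136 129 146 150 114  87  84  89  89  88  90  82  53  33
  32  34  31  34] [110  44  41  84 137 129 147 149 115  87  83  89  89  88  89  83  51  32
  31  33  31  33]
366 [156 148 112  43  42  42  59  83  65  63  64  62  63  59  38  32  33  33
  33  32  32  32] [154 148 111  43  42  43  59  84  64  64  64  65  63  57  37  32  31  34
  32  32  33  34]
```

Emit:
send_rows --targets "0 0 -0.3 0 255;0 0 -0.3 0 255;0 0 -0.3 0 255"

```text
time: 20.55
ee_pos: [0.5083, -0.203, 0.1591]
tcp_rot: [179.7, 0.1, 82.7]
wrist_force: [0.1, -1.4, 13.4]
opening: 0.0136
grasp_force: 61.0
```

Emit:
send_rows --targets "-0.4 0 0 0 255;-0.8 0 0 0 255;-0.8 0 0 0 255"

```text
time: 20.92
ee_pos: [0.5082, -0.2033, 0.1591]
tcp_rot: [179.7, 0.0, 82.8]
wrist_force: [0.5, 0.6, 14.8]
opening: 0.0134
grasp_force: 61.1
```

Emit:
send_rows --targets "0 0 0.2 0 255;0 0 0.4 0 255;0 0 0.6 0 255;0 0 0.6 0 255"

```text
time: 21.42
ee_pos: [0.5082, -0.2034, 0.1586]
tcp_rot: [179.7, 0.0, 82.8]
wrist_force: [0.1, -0.0, 15.8]
opening: 0.0132
grasp_force: 61.2
```

Emit:
send_rows --targets "0 0 0.2 0 255;0 0 0.4 0 255;0 0 0.6 0 255;0 0 0.8 0 255;0 0 1.0 0 255;0 0 1.2 0 255;0 0 1.4 0 255;0 0 1.6 0 255"

```text
time: 22.42
ee_pos: [0.5082, -0.2033, 0.1571]
tcp_rot: [179.7, 0.0, 82.7]
wrist_force: [0.3, 0.4, 16.4]
opening: 0.0132
grasp_force: 61.3
```

Emit:
send_rows --targets "0 0 0.2 0 255;0 0 0.4 0 255;0 0 0.6 0 255;0 0 0.8 0 255;0 0 1.0 0 255;0 0 1.2 0 255;0 0 1.4 0 255;0 0 1.6 0 255"

```text
time: 23.42
ee_pos: [0.5082, -0.2034, 0.1555]
tcp_rot: [179.7, 0.0, 82.7]
wrist_force: [-0.1, 0.4, 17.5]
opening: 0.0131
grasp_force: 61.3
```

Emit:
send_rows --targets "0 0 0.1 2 255;0 0 0.3 4 255;0 0 0.5 2 255;0 0 0.7 0 255;0 0 0.9 -2 255;0 0 1.1 -4 255;0 0 1.3 -2 255;0 0 1.4 0 255"

```text
time: 24.42
ee_pos: [0.5082, -0.2034, 0.1538]
tcp_rot: [179.7, 0.0, 82.7]
wrist_force: [1.1, 0.8, 14.1]
opening: 0.0129
grasp_force: 61.1
```

Emit:
send_rows --targets "0 0 0.1 2 255;0 0 0.3 4 255;0 0 0.5 2 255;0 0 0.7 0 255;0 0 0.9 -2 255;0 0 1.1 -4 255"

```text
time: 25.18
ee_pos: [0.5079, -0.2034, 0.1524]
tcp_rot: [179.8, 0.0, 86.8]
wrist_force: [-1.0, -0.1, 13.4]
opening: 0.0129
grasp_force: 60.9
```

Twisting while pressing lowers the force, so I'll carry on that way.

Emit:
send_rows --targets "0 0 0.1 2 255;0 0 0.3 4 255;0 0 0.5 6 255;0 0 0.7 8 255;0 0 0.9 6 255;0 0 1.1 4 255;0 0 1.3 2 255;0 0 1.4 0 255"

```text
time: 26.18
ee_pos: [0.5074, -0.2036, 0.1508]
tcp_rot: [179.9, 0.1, 86.8]
wrist_force: [-2.6, -1.1, 8.1]
opening: 0.0134
grasp_force: 60.3
```

Emit:
send_rows --targets "0 0 0.1 2 255;0 0 0.3 4 255;0 0 0.5 6 255;0 0 0.7 8 255;0 0 0.9 6 255;0 0 1.1 4 255"

```text
time: 26.92
ee_pos: [0.5073, -0.2038, 0.1496]
tcp_rot: [179.9, 0.1, 82.8]
wrist_force: [-2.8, -2.1, 13.5]
opening: 0.013
grasp_force: 60.8
```

Emit:
send_rows --targets "0 0 0.1 2 255;0 0 0.3 4 255;0 0 0.5 2 255;0 0 0.7 0 255;0 0 0.9 -2 255;0 0 1.0 0 255"

```text
time: 27.68
ee_pos: [0.5072, -0.2039, 0.1485]
tcp_rot: [179.9, 0.1, 82.7]
wrist_force: [-2.2, -3.9, 10.9]
opening: 0.0134
grasp_force: 60.8
```

Emit:
send_rows --targets "0 0 0.1 2 255;0 0 0.3 4 255;0 0 0.5 2 255;0 0 0.7 0 255;0 0 0.9 -2 255;0 0 1.0 0 255"

```text
time: 28.42
ee_pos: [0.5072, -0.2039, 0.1475]
tcp_rot: [179.9, 0.1, 82.7]
wrist_force: [-2.9, -2.3, 11.4]
opening: 0.0135
grasp_force: 60.8
```

Emit:
send_rows --targets "0 0 0.2 2 255;0 0 0.5 4 255;0 0 0.8 2 255;0 0 1.1 0 255;0 0 1.4 -2 255;0 0 1.6 0 255"

```text
time: 29.18
ee_pos: [0.5072, -0.2039, 0.1458]
tcp_rot: [179.9, 0.1, 82.7]
wrist_force: [-3.3, -3.3, 11.1]
opening: 0.0132
grasp_force: 60.8
```

```bash
python3 - <<'E'
from workcell import bot,camera
import cv2,numpy as np
o=bot.get_obs();print(o["ee_pos"],o["wrist_force"])
s=camera("side");cv2.imwrite("pics/s8.png",s)
for n in("side0","s5","s7","s8"):
    i=cv2.imread(f"pics/{n}.png")[150:165,335:350];h=cv2.cvtColor(i,cv2.COLOR_BGR2HSV)
    m=cv2.inRange(h,(0,130,60),(6,255,255))|cv2.inRange(h,(172,130,60),(180,255,255));ys,xs=np.nonzero(m);print(n,len(xs),xs.mean()+335,ys.mean()+150)
cv2.imwrite("pics/s8c.png",cv2.resize(s[130:190,320:380],None,fx=9,fy=9,interpolation=2))
E
```

```text
[ 0.50723059 -0.20389215  0.14583634] [-3.29303949 -3.34357256 11.12194147]
side0 6 343.6666666666667 156.66666666666666
s5 5 343.8 156.8
s7 5 343.8 156.8
s8 4 343.75 157.0
```

View pics/s8c.png

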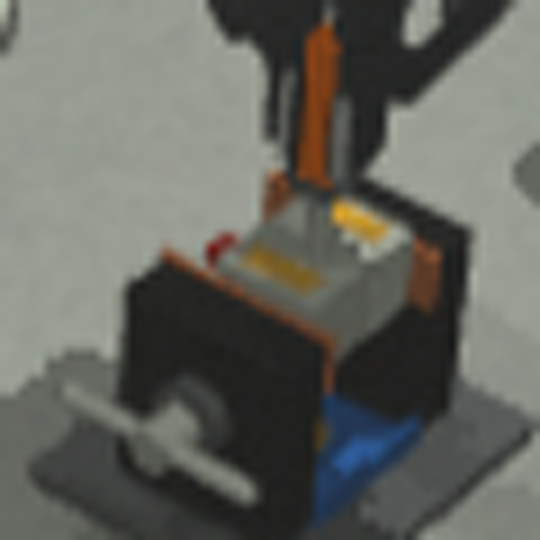

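```bash
python3 - <<'E'
import cv2,numpy as np
for n in("side0","s5","s7","s8"):
    i=cv2.imread(f"pics/{n}.png");print(n,[i[r,354:358].tolist() for r in(176,177,178,179)])
E
```

```text
side0 [[[34, 37, 38], [44, 40, 36], [77, 52, 35], [78, 53, 38]], [[31, 35, 34], [50, 42, 36], [76, 52, 37], [77, 51, 37]], [[32, 35, 35], [54, 45, 37], [75, 51, 37], [76, 51, 37]], [[31, 35, 34], [63, 46, 35], [75, 52, 35], [75, 52, 36]]]
s5 [[[32, 34, 33], [43, 36, 31], [84, 55, 35], [85, 55, 36]], [[30, 33, 31], [53, 40, 33], [82, 54, 33], [82, 53, 34]], [[31, 34, 33], [58, 44, 33], [81, 53, 34], [83, 53, 33]], [[32, 34, 34], [68, 49, 36], [82, 54, 35], [82, 53, 34]]]
s7 [[[31, 33, 33], [47, 39, 33], [85, 55, 36], [83, 54, 33]], [[32, 33, 31], [54, 42, 33], [84, 55, 36], [83, 54, 34]], [[31, 32, 31], [58, 44, 34], [82, 54, 33], [83, 54, 36]], [[31, 34, 33], [68, 49, 35], [82, 53, 33], [83, 53, 34]]]
s8 [[[30, 32, 30], [38, 43, 45], [81, 57, 40], [84, 55, 35]], [[31, 34, 34], [34, 53, 63], [67, 62, 55], [84, 55, 36]], [[30, 32, 32], [33, 55, 67], [64, 64, 59], [83, 55, 36]], [[30, 32, 32], [41, 58, 66], [74, 57, 43], [81, 52, 33]]]
```

The crop shows the brass pin newly lying in the tray at (355,177), so it has dropped. Withdrawing.

Emit:
send_rows --targets "0 0 -3 0 255;0 0 -8 0 255;0 0 -14 0 255;0 0 -20 0 255;0 0 -27 0 255;0 0 -35 0 255;0 0 -45 0 255;0 0 -60 0 255;0 0 -80 0 255;0 0 -102 0 255;0 0 -102 0 255;0 0 -102 0 255"

```text
time: 30.72
ee_pos: [0.5069, -0.2033, 0.2458]
tcp_rot: [-180.0, -0.0, 82.7]
wrist_force: [-1.1, -0.2, -2.2]
opening: 0.013
grasp_force: 59.1
```

```bash
python3 - <<'E'
from workcell import bot,camera
from h import *
o=bot.get_obs();print(o["ee_pos"],o["tcp_rot"],o["wrist_force"])
s=camera("side");cv2.imwrite("pics/s9.png",s)
for n in("side0","s9"):
    i=cv2.imread(f"pics/{n}.png")[150:165,335:350];h=cv2.cvtColor(i,cv2.COLOR_BGR2HSV)
    m=cv2.inRange(h,(0,130,60),(6,255,255))|cv2.inRange(h,(172,130,60),(180,255,255));ys,xs=np.nonzero(m);print(n,len(xs),xs.mean()+335,ys.mean()+150)
P=o["ee_pos"]+[0,0,.0187]
a=np.linspace(0,2*np.pi,73)
for d,r in((.034,.012),(.096,.004)):
    p=proj("side",[P-[0,0,d]+np.array([r*np.cos(t),r*np.sin(t),0]) for t in a]);print(d,p.min(0),p.max(0))
g=s.astype(int).sum(2)//3
for r in range(118,146):print(r,g[r,348:366])
E
```

```text
[ 0.50690107 -0.20328215  0.24582863] [-1.79973790e+02 -1.02822845e-02  8.27356986e+01] [-1.07562496 -0.2309615  -2.22028622]
side0 6 343.6666666666667 156.66666666666666
s9 0 nan nan
0.034 [353.05500109 122.67130436] [361.00203917 127.10875144]
0.096 [354.30286732 140.93352231] [356.86312816 142.44114422]
118 [149 147 149 163 115  91  55  51  75  75  67  77  88  61  46  48  52 113]
119 [149 151 158 223 190  92  54  58  76  76  68  78  89  52  46  48  79 188]
120 [150 153 211 223 195 112  60  57  74  74  67  79  89  53  47  72 150 224]
121 [153 154 214 217 217 183  88  63  75  72  59  92  87  59  77 153 225 225]
122 [150 133 119 142 154 180  90  70  72  71  62  91  85  85 154 225 225 225]
123 [152 151 151 150 126 100  71  52  60  66  70  67  72  73 180 222 224 225]
124 [153 152 151 152 151 152 108  64  55  56  53  56  55  68 128 186 212 215]
125 [150 149 149 151 151 152 152 111  72  61  62  69  82 110 128  97 106 118]
126 [149 149 151 153 153 152 153 154 126  83  87 113 151 151 150 150 148 148]
127 [153 153 153 153 152 152 152 150 127  91  94 131 152 151 151 147 148 148]
128 [154 153
[... 775 characters left out ...]
2 152 153 154 153 152 151 125  90  94 115 153 151 150 148 152 153 151]
139 [151 151 154 153 155 153 152 126  90  93 132 154 152 151 152 152 154 152]
140 [152 152 153 151 152 152 151 133 104 100 138 152 151 152 151 153 154 154]
141 [152 153 153 153 152 153 153 151 139 128 153 153 151 153 154 154 152 152]
142 [152 152 154 153 151 154 155 153 150 149 152 151 151 151 154 155 154 154]
143 [153 152 152 151 149 150 153 154 152 152 153 151 151 152 153 154 153 153]
144 [151 151 151 152 150 149 151 152 153 152 153 151 151 151 151 153 153 152]
145 [152 151 153 153 154 152 152 153 154 153 152 151 152 151 152 152 153 152]<stdin>:7: RuntimeWarning: Mean of empty slice.
  ret = ret.dtype.type(ret / rcount)
```

The red end is gone, so the bolt has sprung in. Returning to the rack hole.

Emit:
send_rows --targets "30 -1 0 0 255;70 -2 0 0 255;110 -4 0 0 255;150 -5 0 0 255;190 -6 0 0 255;230 -8 0 0 255;270 -9 0 0 255;310 -10 0 0 255;350 -11 0 0 255;390 -13 0 0 255;425 -14 0 0 255;447 -15 0 0 255;457 -15 0 0 255;457 -15 15 0 255;457 -15 30 0 255;457 -15 50 0 255;457 -15 60 0 255;457 -15 60 0 255;457 -15 60 0 255"

```text
time: 33.15
ee_pos: [0.5501, 0.2518, 0.1871]
tcp_rot: [180.0, -0.0, 82.7]
wrist_force: [0.1, -0.1, -1.0]
opening: 0.0132
grasp_force: 59.0
```

```bash
python3 - <<'E'
from workcell import bot,camera
from h import *
o=bot.get_obs();print(o["ee_pos"],o["tcp_rot"],o["wrist_force"])
s=camera("side");cv2.imwrite("pics/s10.png",s)
P=o["ee_pos"]+[0,0,.0187];a=np.linspace(0,2*np.pi,73)
H=np.array([.5495,.2487,.075])
for n,Q,r in(("collar",P-[0,0,.034],.012),("tip",P-[0,0,.096],.004),("hole",H,.006)):
    p=proj("side",[Q+np.array([r*np.cos(t),r*np.sin(t),0]) for t in a]);print(n,p.min(0),p.max(0))
for v in([.00127,.00992,0],[.00992,-.00127,0],[0,0,.01]):print(proj("side",[H+v])-proj("side",[H]))
cv2.imwrite("pics/s10c.png",cv2.resize(s[210:280,235:305],None,fx=8,fy=8,interpolation=2))
g=s.astype(int).sum(2)//3
for r in range(236,268):print(r,g[r,262:284])
E
```

```text
[0.55014375 0.25177264 0.18709792] [ 1.79950218e+02 -2.94766676e-02  8.27183870e+01] [ 0.1397495  -0.13247999 -0.9542556 ]
collar [264.24627392 231.73666292] [274.20503468 239.22667731]
tip [269.53387015 250.4091879 ] [272.71204873 252.88844324]
hole [270.60933215 257.54390909] [275.25675464 261.23157906]
[[-2.36212782  2.58623565]]
[[-3.06837069 -1.67734026]]
[[-0.27610604 -2.40254206]]
236 [150 154 143 115  76  52  51  52  54  62  51  67 126 146 143 144 144 146
 140 106  41  32]
237 [150 157 147 143 118 100  86  62  58  62  72 112 145 148 145 145 144 140
 120 104  43  32]
238 [153 157 156 150 145 144 131  89  80  82 102 141 146 147 146 143 137 119
 105 103  43  31]
239 [155 157 161 150 147 144 146 110  95  92 106 142 145 143 142 136 118 103
 100 102  47  31]
240 [154 154 155 147 148 149 149 118  96  92 105 145 147 145 137 120 103 101
 101 101  52  33]
241 [153 151 154 147 148 150 149 117  94  93  91 144 149 142 120 104 102 102
 101 102  57  32]
242 [156 155 154 148 145 143 145 119  94  93  83 140 141 122 105 102 102 102
 101 101  64  34]
243 [156 154 153 145 142 141 142 135  96  94
[... 1377 characters left out ...]
 66 65 64 61 62 61 69 64 67 70 69 68 67 66 65 59 65]
259 [65 66 66 65 65 65 66 66 64 61 60 61 60 62 68 68 64 64 61 58 58 57]
260 [65 66 66 65 65 66 65 65 61 54 56 58 58 60 62 65 65 65 65 60 58 58]
261 [67 65 66 66 65 64 66 65 61 55 53 58 60 58 63 65 65 66 64 63 61 60]
262 [71 65 66 65 65 66 65 65 66 61 60 60 63 61 65 65 65 64 65 64 63 64]
263 [77 70 70 66 66 65 65 65 65 66 65 65 65 64 63 65 65 65 65 64 64 65]
264 [77 75 76 72 71 71 66 67 66 64 65 65 65 65 65 66 65 65 65 64 64 62]
265 [76 76 76 78 76 77 67 65 66 65 65 65 65 65 64 66 65 64 64 65 62 58]
266 [69 75 77 76 76 76 71 66 65 66 64 66 65 65 65 65 63 65 65 64 59 52]
267 [59 65 70 74 77 75 72 66 66 65 64 63 64 66 65 65 64 64 66 61 55 52]
```

View pics/s10c.png

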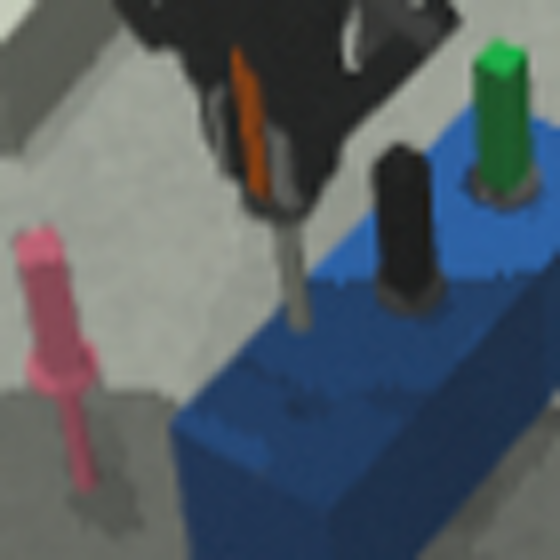

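The crop shows the tip at (272,251) above the dark rack hole at (272.5,260). Projected straight down it lands within about 1.5 mm, so I'm lowering with force checks.

Emit:
send_rows --targets "0 0.4 8 0 255;0 0.4 16 0 255;0 0.4 24 0 255;0 0.4 32 0 255;0 0.4 36 0 255;0 0.4 36 0 255;0 0.4 36 0 255"

```text
time: 34.08
ee_pos: [0.5504, 0.2519, 0.1506]
tcp_rot: [180.0, -0.0, 82.7]
wrist_force: [0.1, -0.4, -1.0]
opening: 0.0133
grasp_force: 59.0
```

Emit:
send_rows --targets "0 0 1 0 255;0 0 2 0 255;0 0 3 0 255;0 0 4 0 255;0 0 4 0 255"

```text
time: 34.7
ee_pos: [0.5503, 0.2518, 0.1462]
tcp_rot: [-180.0, 0.0, 82.7]
wrist_force: [1.1, 0.0, -0.8]
opening: 0.0132
grasp_force: 59.0
```

Emit:
send_rows --targets "0 0 1 0 255;0 0 2 0 255;0 0 3 0 255;0 0 4 0 255;0 0 4 0 255"

```text
time: 35.33
ee_pos: [0.5502, 0.2518, 0.1421]
tcp_rot: [-180.0, 0.0, 82.7]
wrist_force: [1.1, -0.2, -0.1]
opening: 0.0128
grasp_force: 59.0
```

Emit:
send_rows --targets "0 0 2 0 255;0 0 4 0 255;0 0 6 0 255;0 0 8 0 255;0 0 10 0 255;0 0 12 0 255;0 0 12 0 255"

```text
time: 36.2
ee_pos: [0.5502, 0.2518, 0.1301]
tcp_rot: [-180.0, 0.0, 82.7]
wrist_force: [-0.1, 0.5, -1.6]
opening: 0.0132
grasp_force: 59.0
```

Emit:
send_rows --targets "0 0 3 0 255;0 0 6 0 255;0 0 9 0 255;0 0 12 0 255;0 0 15 0 255;0 0 18 0 255;0 0 20 0 255;0 0 20 0 255"

```text
time: 37.2
ee_pos: [0.5502, 0.2518, 0.1101]
tcp_rot: [-180.0, 0.0, 82.7]
wrist_force: [0.3, -0.1, -1.4]
opening: 0.0132
grasp_force: 59.0
```

Emit:
send_rows --targets "0 0 3 0 255;0 0 6 0 255;0 0 9 0 255;0 0 12 0 255;0 0 15 0 255;0 0 17 0 255;0 0 17 0 255"

```text
time: 38.08
ee_pos: [0.5502, 0.2518, 0.0931]
tcp_rot: [-180.0, 0.0, 82.7]
wrist_force: [0.2, -0.5, -0.3]
opening: 0.0131
grasp_force: 59.0
```

Emit:
send_rows --targets "0 0 1 0 255;0 0 2 0 255;0 0 2 0 255;0 0 2 0 255"

```text
time: 38.58
ee_pos: [0.5503, 0.2518, 0.0913]
tcp_rot: [180.0, 0.0, 82.7]
wrist_force: [0.9, -0.1, -0.8]
opening: 0.0133
grasp_force: 59.0
```

Emit:
send_rows --targets "0 0 1 0 255;0 0 2 0 255;0 0 2 0 255;0 0 2 0 255"

```text
time: 39.08
ee_pos: [0.5503, 0.2518, 0.0893]
tcp_rot: [-180.0, 0.0, 82.7]
wrist_force: [0.3, -0.0, -1.8]
opening: 0.0133
grasp_force: 59.0
```

Emit:
send_rows --targets "0 0 1 0 255;0 0 1 0 255;0 0 1 0 255"

```text
time: 39.45
ee_pos: [0.5503, 0.2518, 0.0883]
tcp_rot: [-180.0, 0.0, 82.7]
wrist_force: [0.4, -0.7, -1.7]
opening: 0.0133
grasp_force: 59.0
```

Emit:
send_rows --targets "0 0 1 0 255;0 0 1 0 255;0 0 1 0 255"

```text
time: 39.83
ee_pos: [0.5503, 0.2518, 0.0873]
tcp_rot: [-180.0, -0.0, 82.7]
wrist_force: [1.1, -0.1, -0.4]
opening: 0.0132
grasp_force: 59.0
```

Emit:
send_rows --targets "0 0 1 0 255;0 0 1 0 255;0 0 1 0 255"

```text
time: 40.2
ee_pos: [0.5503, 0.2518, 0.0863]
tcp_rot: [180.0, 0.0, 82.7]
wrist_force: [0.7, 0.3, -0.8]
opening: 0.0134
grasp_force: 59.0
```

Emit:
send_rows --targets "0 0 0.7 0 255;0 0 0.7 0 255;0 0 0.7 0 255"

```text
time: 40.58
ee_pos: [0.5504, 0.2518, 0.0858]
tcp_rot: [180.0, -0.0, 82.7]
wrist_force: [-0.8, -0.1, 0.4]
opening: 0.0132
grasp_force: 59.4
```

Emit:
send_rows --targets "0 0 0.7 0 255;0 0 0.7 0 255;0 0 0.7 0 255"

```text
time: 40.95
ee_pos: [0.5504, 0.2518, 0.0857]
tcp_rot: [180.0, -0.0, 82.7]
wrist_force: [-2.3, -0.9, 5.7]
opening: 0.0126
grasp_force: 60.1
```

Emit:
send_rows --targets "0 0 -0.6 0 255;0 0 -0.6 0 200;0 0 -0.6 0 160;0 0 -0.6 0 100;0 0 -0.6 0 50;0 0 -0.6 0 0;0 0 -0.6 0 0;0 0 -0.6 0 0;0 0 -0.6 0 0;0 0 -0.6 0 0"

```text
time: 42.2
ee_pos: [0.5503, 0.2518, 0.0855]
tcp_rot: [180.0, -0.0, 82.7]
wrist_force: [0.3, -0.1, 0.6]
opening: 0.0853
grasp_force: 0.0
```

Emit:
send_rows --targets "0 0 -15 0 0;0 0 -35 0 0;0 0 -60 0 0;0 0 -90 0 0;0 0 -130 0 0;0 0 -160 0 0;0 0 -160 0 0;0 0 -160 0 0"

```text
time: 43.2
ee_pos: [0.5503, 0.2518, 0.2453]
tcp_rot: [-180.0, 0.0, 82.7]
wrist_force: [-0.6, 0.2, 0.1]
opening: 0.0857
grasp_force: 0.0
```

```bash
python3 - <<'E'
from workcell import bot,camera
from h import *
o=bot.get_obs();print(o["time"],o["ee_pos"],o["opening"],o["wrist_force"])
s=camera("side");cv2.imwrite("pics/s11.png",s);z=cv2.imread("pics/side0.png")
for i in(z,s):
    print(blobs(i,(3,120,60),(25,255,255),(260,235,282,270))[0],blobs(i,(50,120,40),(80,255,255),(285,200,310,245))[0])
d=cv2.absdiff(z,s).max(2)[195:300,225:330];print((d>40).sum())
E
```

```text
43.2 [0.55025874 0.25180634 0.24529724] 0.08565924978067381 [-0.56873703  0.23245926  0.05406937]
[([8, 7, 9, 20, 122], [272.0, 251.0])] [([10, 15, 6, 19, 104], [297.5, 223.8])]
[([8, 7, 8, 20, 127], [271.6, 251.5])] [([10, 15, 6, 19, 104], [297.4, 224.0])]
1557
```

The drift stands where it started (centroid 271.6,251.5 against 272.0,251.0), and the green punch hasn't moved. Handing in.

```bash
python3 -c "
from workcell import ticket
print(ticket.job_done())"
```

```text
the job is handed in; nothing more can be done
None
```

The pin is out and lying in the tray, the bolt has sprung in, and the drift is back upright in its own rack hole and released. I handed the job in at about 43 s; the hand-in gave no verdict.

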